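# Set the can line's transfer plate with a feeler

## Robot

A 6-joint arm with a two-finger parallel gripper is mounted at the origin on the work surface. World frame = base frame: x ahead of the robot, y to its left, z up, the work surface at z = 0. Lengths are in m, angles in rad, forces in N, time in s.
With the tool pointing down it reaches from about 0.35 to 0.775 m from the base axis. Payload 7.3 kg.
Tool frame: the origin (TCP) lies at the very end of the fingers, on their centre line; the grasp point (between the pads) lies 19 mm behind it; z points along the fingers, y is the direction in which the jaws open and shut (so a half turn about z gives the same grasp; the last joint's range is limited). The gripper opens to 92 mm and grips with 3 to 60 N. Pads are 19 mm wide; open, the fingers measure 130 mm over their backs; the gripper's body (75 mm by 190 mm) begins 47 mm behind the grasp point.
Start: joints at [-1.479, 0.342, 1.524, -0, 1.275, -0.146], TCP at [0.124, -0.51, 0.227] pointing down, gripper open.
Joint ranges: [-2.53, 2.53], [-0.77, 2.02], [0.04, 2.7], [-1, 4.14], [0.28, 2.66], [-3.11, 3.11]. Speed limits (rad/s): [2.57, 2.57, 3.14, 3.14, 3.14, 3.14].

## Interface

Orientations are given as [roll, pitch, yaw] about the fixed x, y, z axes, in that order (R = Rz(yaw) Ry(pitch) Rx(roll)).
In Python, from cell import robot gives the robot as it stands.
- The arm moves only by the shell command python3 -m pendant 'ROWS' [OPENING] [FORCE]. ROWS is JSON, a list of rows, each a list of 2 entries, a list of its own where there are three numbers: the shift along the tool's x, y, z in mm, then the turn about the tool's z in degrees. In form: [[[x, y, z], turn], ...]. A call has 1 to 10 rows; each row is the pose to reach, as a shift and turn from the pose measured when the call began, along the tool's axes at that moment; what a row does not reach only later rows make up. A row lasts 1/12 s, in which the tool goes at most 41.7 mm and 7.16 degrees, less where a joint would pass 70% of its speed; a pose out of reach is approached as far as the arm can. A call with a gripper value outside its range is refused whole. OPENING is the opening, from 0 (shut) to 1 (fully open), set as the call begins (- or left out, the last holds). The fingers move at their own pace and stop on an object; FORCE is the grip in N (left out, the last holds). Time passes only in rows, so rows that repeat a pose let the fingers close. It gives the time, the measured TCP pose, the force and the opening at its end, in the units of the state.
- robot.observe(): the state, without advancing time (a new reading comes with each control period).
- robot.read_camera(name): name is "scene" or "side" or "wrist"; returns the picture (400x640x3 uint8, red, green, blue); there is no depth.
- robot.calibration(name): a dict with "vfov" (degrees; the focal length in pixels is half the picture's height over the tangent of half this angle, whatever the lens; pixels are square), "cx", "cy" (the principal point, pixels), "rvec" (rotation vector, rad) and "tvec" (3), from world to camera coordinates, as OpenCV has them. Camera axes: x right, y down, z forward; pixel columns grow to the right and rows downward; lengths in m; the calibration is good to about 2 mm. The wrist camera is an equidistant fisheye: a pixel r from the principal point sees the ray r / f radians off the axis. A picture is of the moment at which its call begins: read the wrist's pose just before it. calibration takes no time and is no camera call; for the wrist camera it gives the pose at the moment of the call.
- robot.hand_in(): hands the job in, once; it reports no verdict.
Trained networks look in the newest picture that a camera, given by its name, has taken for a name from the list of things; names that differ only in an ending like _2 or _b are one class to them, and where a whole thing is asked for, a point or a joint stands for the part that bears it (a point fixed in the world has none). Each returns a list of dicts, best first, with "p" (0 to 1); they miss things now and then, are a little off and sometimes report something else, mostly with a low value. They report only what shows in the picture. A call takes as long as a camera call. They do not tell look-alikes from the thing itself.
- robot.find_in(camera, query): "xy" ([column, row] as shares, 0 to 1, of the picture: columns of its width, rows of its height, amid what is visible of it).
The state is a dict: "time": time; "qpos": joint angles; "qvel": joint speeds; "joint_efforts": joint torques, N m; "tool_pos": TCP position; "tool_rot": TCP orientation; "contact_force": force on the tool from outside, world axes, zero at the start; "torque": the same for the moment, N m; "opening": finger opening in m.
Only numpy, scipy, OpenCV 4.12 (cv2) and the standard library are available. Lean on these libraries where they do the work, as an engineer would, in place of code of your own. Each camera call takes 0.05 s, during which the arm holds its last target.

## Task

The transfer plate between the belt conveyor and the roller conveyor has crept towards the rollers: shift it until the feeler blade will go freely into the gap at both ends of the plate. Then prove it with the feeler: slide the blade down, at least half its length, into the gap at the belt end, then into the gap at the roller end, never forcing it (if it jams, shift the plate a little and try again). Put the feeler back fully down in its own slot of the stand, and leave the cans, the scraper and the things in the tray as they stand.

Things in the scene. Friction and masses are not known exactly. Their poses are not given: they have to be found in the camera images.
- plate_mid (a point): Centre of the top face of the steel transfer plate between the two conveyors: 110 mm across the line (its x, away from the robot), 80 mm along the line (its y; end edges 40 mm either side of this point), z up. Top 100 mm above the bench, level with belt and rollers; end edges folded down 18 mm. It slides only along its y.
- plate: The same plate with its grip (same origin and axes). It slides stiffly: about 15 N moves it, it stays where left. Along y there is a gap between each plate edge and the conveyor beside it, open to below; together the two gaps always make 14 mm, 7 mm each when the plate is centred. It starts 3 to 6 mm off centre.
- grip_mid (a point): The plate's grip: an upright black round grip, 28 mm diameter, 40 mm tall, fixed on a 34 mm wide tab of the plate, 98 mm from the plate's centre on the robot's side (plate's -x). This point is on its axis, 22 mm above the plate's top, so 18 mm below the grip's top. It does not turn. Axes as the plate's.
- belt_mid (a point): Centre of the top of the grey belt conveyor: 300 mm along the line (its y, parallel to the plate's), 110 mm wide belt, top 100 mm above the bench, fixed. It stands left or right of the plate. Its ends, 150 mm either side of this point along y, are round (16 mm radius, outermost 16 mm below the top). Rails (to 155 mm above the bench) and a 119 mm can stand over its middle 160 mm.
- belt: The same belt conveyor; origin on the bench under its centre, axes as at belt_mid.
- roller_mid (a point): Centre of the top of the roller conveyor: nine steel rollers of 16 mm radius across the line, 318 mm in all along the line (its y), top 100 mm above the bench, fixed; its end rollers' outermost lines lie 159 mm either side of this point, 16 mm below the top. It stands on the plate's other side from the belt; rails and can as on the belt. The gaps between its own rollers are not to be checked.
- rollers: The same roller conveyor; origin on the bench under its centre, axes as at roller_mid.
- feeler_mid (a point): Centre of the feeler's black handle, a block 36 mm (its x) by 22 mm (its y, the thickness to grip) by 76 mm tall (its z, up). It starts upright in its slot in the stand, blade down. In a gap the blade's thickness (its y) lies along the plate's y.
- feeler_tip (a point): Lower end of the feeler's steel blade, 100 mm below the handle's centre along the feeler's -z. The blade sticks 62 mm out of the handle's lower end; it is 25 mm wide (x) and 4 mm thick (y), its end rounded.
- feeler: The feeler (about 160 g); origin where the blade leaves the handle's lower end, on the centre line; axes as at feeler_mid.
- slot_top (a point): Mouth centre of the feeler's slot in the white plastic stand (54 mm in x, 170 mm in y, 72 mm tall, fixed), on its top, 45 mm from the stand's centre. The slot is 34 mm long (this frame's x), 10 mm wide (y), deeper than the blade: fully down, the handle rests on the stand's top, its centre 38 mm above this point. A scraper stands in the other slot, 90 mm off along +y.
- can_belt: Drinks can standing on the belt, 66 mm diameter, 119 mm tall; origin at the centre of its underside. To be left alone.
- can_roller: Drinks can standing on the rollers, 66 mm diameter, 119 mm tall; origin at the centre of its underside. To be left alone.
- can_bench: Drinks can standing on the bench near the robot, 66 mm diameter, 119 mm tall; origin at the centre of its underside. To be left alone.
- scraper: Belt scraper with a wooden handle, in the stand's other slot, reaching 62 mm above the stand's top; origin at the mouth of its slot, z up. To be left alone.
- tape: Tape roll lying in the grey tray, 84 mm diameter, 40 mm tall; origin at the centre of its underside. To be left alone.
- spare_knob: Spare black knob standing in the grey tray, 28 mm diameter, 54 mm tall; origin at the centre of its underside. To be left alone.
Things that resemble listed ones, but are neither listed nor needed, are in the scene too. Leave any brown or green look-alike of the part that bears slot_top alone.

How it is judged:
By the outcome, as a careful person would: the job done as asked, in the order asked, and still so for the second after the job is handed in, with the robot touching nothing.
It also fails if it takes over 72 s, if anything falls off the work surface, if the arm or the gripper's body presses on something with over 40 N, if the wrist force passes 120 N, or if a joint passes its speed limit or range.

## Working session

There is one attempt and no reset: what is moved stays moved. The work goes in short steps, Python scripts to look and compute and a shell command to move; the robot and the scene stay as the last step left them, time stands still between calls to the robot, and variables do not carry over. Pictures are saved under pics/ and viewed, and the job is handed in when it is done.

```bash
ls; mkdir -p pics
python3 - <<'E'
from cell import robot
import cv2,json
print(robot.observe())
for n in ["scene","side","wrist"]:
    im=robot.read_camera(n); cv2.imwrite(f"pics/{n}0.png",im[:,:,::-1]); print(n,robot.calibration(n))
    for q in ["plate_mid","grip_mid","belt_mid","roller_mid","feeler_mid","slot_top","scraper","can_bench","spare_knob","tape"]:
        r=robot.find_in(n,q); print(q,[(round(d['xy'][0]*640),round(d['xy'][1]*400),round(d['p'],2)) for d in r[:3]])
E
```

```text
pics
{'time': 0.0, 'qpos': array([-1.47896915e+00,  3.42714566e-01,  1.52503212e+00, -3.32026189e-05,
        1.27537243e+00, -1.45971792e-01]), 'qvel': array([-0.00226345, -0.00010017, -0.00107223, -0.00057144, -0.00073548,
        0.00051872]), 'joint_efforts': array([ 2.74768363e-04, -4.31243134e+01, -2.44217330e+01,  7.18441908e-02,
        5.60308888e-02, -1.06371911e-04]), 'tool_pos': array([ 0.12365945, -0.50980901,  0.22604392]), 'tool_rot': array([-3.14007781e+00, -1.90618341e-04,  2.37808513e-01]), 'contact_force': array([-0.37505546,  0.42547661, -1.00506903]), 'torque': array([ 0.01980714, -0.01777075, -0.01354264]), 'opening': 0.09167698498271427}
scene {'vfov': 51.13911336988899, 'cx': 320.21641467788703, 'cy': 199.42373420332066, 'rvec': array([ 1.90500686,  1.6686803 , -0.63530837]), 'tvec': array([-0.17814982, -0.24973022,  1.41202775])}
plate_mid [(283, 278, 0.95)]
grip_mid [(285, 275, 0.57)]
belt_mid [(183, 301, 0.97)]
roller_mid [(368, 285, 0.87)]
feeler_mid [(341, 187, 0.74), (186, 300, 0.65)]
slot_top [(369, 151, 0.95), (362, 204, 0.68), (451, 165, 0.59)]
scrape
[... 360 characters left out ...]
d [(278, 164, 0.67)]
grip_mid [(281, 164, 0.6), (326, 201, 0.35), (320, 242, 0.18)]
belt_mid [(302, 143, 0.93)]
roller_mid [(246, 201, 0.62), (325, 200, 0.45), (295, 124, 0.18)]
feeler_mid [(327, 200, 0.88)]
slot_top [(389, 269, 0.91), (320, 325, 0.89), (320, 244, 0.79)]
scraper [(318, 220, 0.46)]
can_bench [(350, 184, 0.96)]
spare_knob [(247, 200, 0.66)]
tape [(364, 161, 0.59)]
wrist {'vfov': 65.70646984690485, 'cx': 323.1674969066167, 'cy': 201.4898370566015, 'rvec': array([-2.26351499,  1.77956596,  0.28317867]), 'tvec': array([-0.5265823 , -0.03931398,  0.39207935])}
plate_mid []
grip_mid []
belt_mid []
roller_mid []
feeler_mid []
slot_top []
scraper []
can_bench []
spare_knob []
tape []
```

View pics/scene0.png

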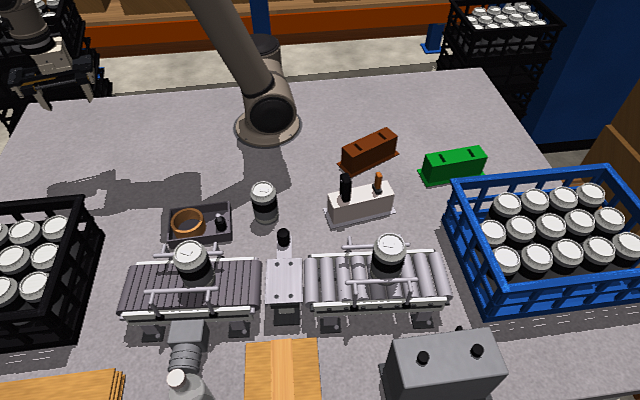

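View pics/side0.png

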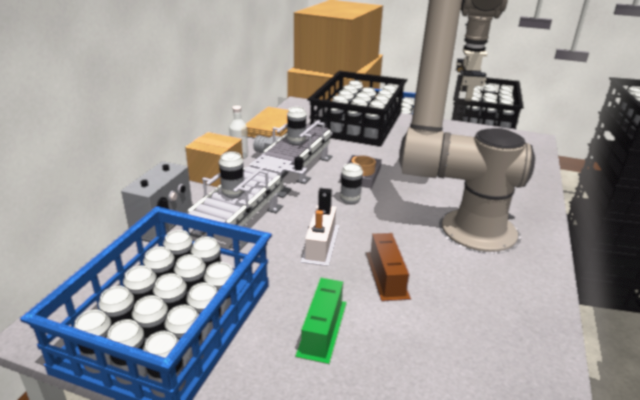

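View pics/wrist0.png

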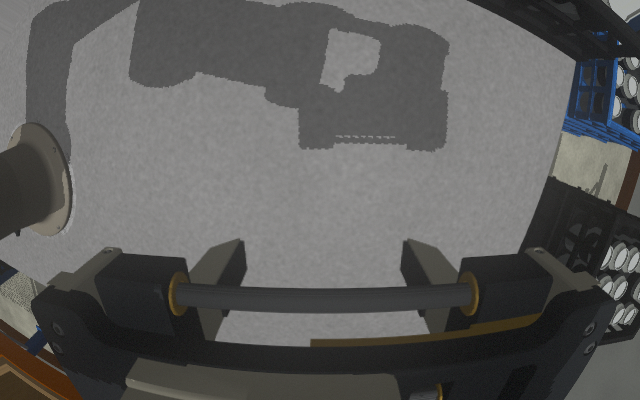

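```bash
cat > h.py <<'E'
import numpy as np,cv2
from cell import robot
from scipy.spatial.transform import Rotation as Rn
def ray(n,u,v,c=None):
    c=c or robot.calibration(n); f=200/np.tan(np.radians(c['vfov'])/2)
    R=cv2.Rodrigues(np.array(c['rvec']))[0]; t=np.array(c['tvec'])
    x,y=(u-c['cx'])/f,(v-c['cy'])/f
    if n=='wrist':
        r=np.hypot(x,y); d=np.array([x/r*np.sin(r),y/r*np.sin(r),np.cos(r)]) if r>0 else np.array([0,0,1.])
    else: d=np.array([x,y,1.])
    return -R.T@t, R.T@d
def at(n,u,v,z,c=None):
    o,d=ray(n,u,v,c); return o+d*(z-o[2])/d[2]
def tri(a):
    A=np.zeros((3,3));b=np.zeros(3);rs=[]
    for (n,u,v) in a:
        o,d=ray(n,u,v);d=d/np.linalg.norm(d);P=np.eye(3)-np.outer(d,d);A+=P;b+=P@o;rs.append((P,o))
    p=np.linalg.solve(A,b); return p,[np.linalg.norm(P@(p-o)) for P,o in rs]
def proj(n,p,c=None):
    c=c or robot.calibration(n); f=200/np.tan(np.radians(c['vfov'])/2)
    q=cv2.Rodrigues(np.array(c['rvec']))[0]@np.array(p)+np.array(c['tvec'])
    if n=='wrist':
        th=np.arctan2(np.hypot(q[0],q[1]),q[2]);h=np.hypot(q[0],q[1]);return c['cx']+f*th*q[0]/h,c['cy']+f*th*q[1]/h
    return c['cx']+f*q[0]/q[2],c['cy']+f*q[1]/q[2]
def crop(src,dst,x0,y0,x1,y1,s):
    im=cv2.imread(src)[y0:y1,x0:x1]; cv2.imwrite(dst,cv2.resize(im,None,fx=s,fy=s,interpolation=cv2.INTER_CUBIC))
def snap(n,name):
    im=robot.read_camera(n); cv2.imwrite(f"pics/{name}.png",im[:,:,::-1])
E
python3 - <<'E'
from h import *
crop("pics/scene0.png","pics/c1.png",220,210,380,330,5)
crop("pics/scene0.png","pics/c2.png",310,120,410,230,5)
crop("pics/side0.png","pics/c3.png",280,160,370,270,5)
E
```

```text
(no output)
```

View pics/c1.png

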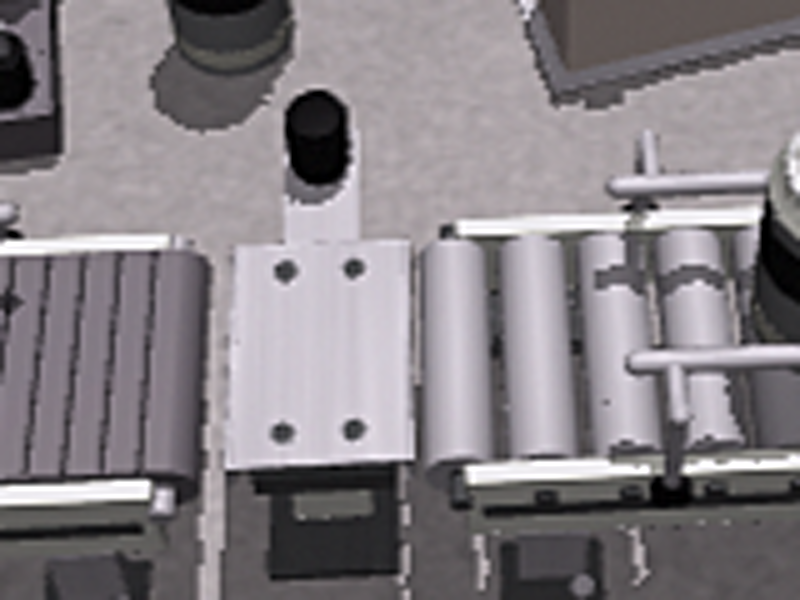

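View pics/c2.png

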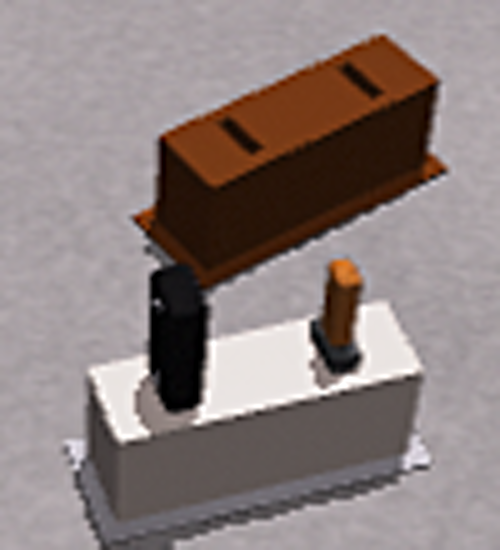

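View pics/c3.png

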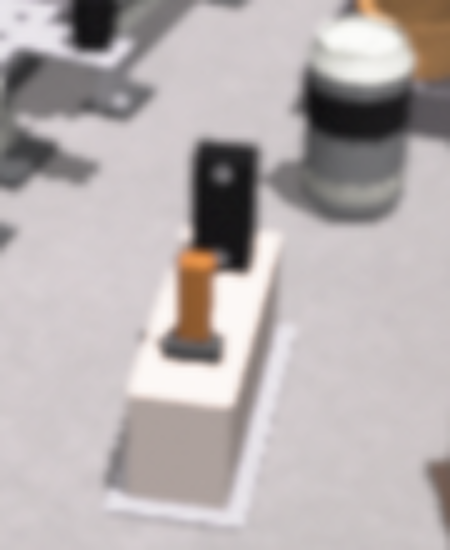

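Run:
```python
from h import *
print("stand");P=[at('scene',*p,0.072) for p in [(328,194),(387.6,180),(394.4,195),(334,208)]]
for p in P: print(p.round(4))
e=[P[1]-P[0],P[2]-P[3],P[3]-P[0],P[2]-P[1]]; print([ (np.linalg.norm(x).round(4),np.degrees(np.arctan2(x[1],x[0])).round(1)) for x in e], np.mean(P,0))
print("plate");P=[at('scene',*p,0.1) for p in [(267.2,258.6),(302.4,258.2),(302.4,302),(265.6,303.4)]]
for p in P: print(p.round(4))
e=[P[1]-P[0],P[2]-P[3],P[3]-P[0],P[2]-P[1]]; print([ (np.linalg.norm(x).round(4),np.degrees(np.arctan2(x[1],x[0])).round(1)) for x in e], np.mean(P,0))
print("griptop",at('scene',283.2,234,0.14))
print("feeler top", at('scene',345.5,175.5,.148), tri([('scene',345.5,175.5),('side',325,190)]))
print("scraper top", at('scene',378.8,174,.134))
print("can bench",at('scene',262.5,188,.119))
# belt/roller
for p in [(221.5+0.0,258.6)]: pass
print("roll edge",at('scene',220+0,0+258,.1))
for u,v in [(425,245),(425,460),(488,245),(490,460),(505,245),(505,460)]: print(at('scene',220+u/5,210+v/5,.1))
```

```text
stand
[0.3997 0.149  0.072 ]
[0.3709 0.3173 0.072 ]
[0.427  0.3223 0.072 ]
[0.4498 0.1575 0.072 ]
[(np.float64(0.1708), np.float64(99.7)), (np.float64(0.1664), np.float64(97.9)), (np.float64(0.0508), np.float64(9.6)), (np.float64(0.0563), np.float64(5.0))] [0.4118753  0.23651158 0.072     ]
plate
[ 0.6    -0.0183  0.1   ]
[0.6096 0.0606 0.1   ]
[0.7172 0.0496 0.1   ]
[ 0.7102 -0.0267  0.1   ]
[(np.float64(0.0794), np.float64(83.1)), (np.float64(0.0766), np.float64(84.8)), (np.float64(0.1105), np.float64(-4.4)), (np.float64(0.1082), np.float64(-5.8))] [0.65926635 0.01631584 0.1       ]
griptop [0.56611514 0.02324356 0.14      ]
feeler top [0.4115901  0.19104028 0.148     ] (array([0.41485815, 0.19231109, 0.14783532]), [np.float64(0.0029240156087734356), np.float64(0.0029240156087735184)])
scraper top [0.40438169 0.27911075 0.134     ]
can bench [ 0.3987854  -0.01897252  0.119     ]
roll edge [ 0.58416086 -0.12404383  0.1       ]
[0.61250741 0.06614919 0.1       ]
[0.71792634 0.05500037 0.1       ]
[0.61630074 0.09427531 0.1       ]
[0.72152389 0.08186967 0.1       ]
[0.617324   0.10186242 0.1       ]
[0.72235384 0.0880684  0.1       ]
```

```bash
cat >> h.py <<'E'
def shift(world,yawdeg,pos=None):
    s=robot.observe(); R=Rn.from_euler('xyz',s['tool_rot']).as_matrix()
    d=R.T@(np.array(world)-s['tool_pos'])*1000
    t=-(yawdeg-np.degrees(s['tool_rot'][2]))
    print('t',s['time'],'pos',s['tool_pos'].round(4),'yaw',np.degrees(s['tool_rot'][2]).round(2),'F',s['contact_force'].round(1),'op',round(s['opening'],4)); print('SHIFT',d.round(1),'turn',round(t,1))
E
python3 - <<'E'
from h import *
c=robot.calibration('wrist');R=cv2.Rodrigues(c['rvec'])[0];o=-R.T@c['tvec']
s=robot.observe();T=Rn.from_euler('xyz',s['tool_rot']).as_matrix()
print('cam in tool',T.T@(o-s['tool_pos']),'\n',T.T@R.T)
shift([0.57,0.022,0.30],-5)
E
```

```text
cam in tool [ 0.08479101  0.0013725  -0.1583405 ] 
 [[ 5.44989907e-04 -9.50450535e-01 -3.10875351e-01]
 [ 9.99999802e-01  4.20301024e-04  4.68079781e-04]
 [-3.14225449e-04 -3.10875545e-01  9.50450576e-01]]
t 1.65 pos [ 0.1237 -0.5102  0.2268] yaw 13.62 F [ 0.1  0.5 -0.5] op 0.0918
SHIFT [ 559.1 -412.1  -73.3] turn 18.6
```

```bash
python3 -m pendant '[[[0,0,-40],0],[[35,-25,-73],7],[[70,-50,-73],14],[[105,-77,-73],18.6],[[140,-103,-73],18.6],[[175,-129,-73],18.6],[[210,-155,-73],18.6],[[245,-181,-73],18.6],[[280,-206,-73],18.6],[[312,-230,-73],18.6]]' 1; python3 -c "
from h import *
shift([0.57,0.022,0.25],-5)"
```

```text
time: 2.48
tool_pos: [0.3591, -0.2288, 0.3]
tool_rot: [3.141, -0.001, -0.087]
contact_force: [0.4, -1.5, 0.2]
opening: 0.0919
t 2.4833 pos [ 0.3591 -0.2288  0.3   ] yaw -4.99 F [ 0.4 -1.5  0.2] op 0.0919
SHIFT [ 188.2 -268.2   50. ] turn 0.0
```

```bash
python3 -m pendant '[[[23,-34,0],0],[[46,-68,0],0],[[70,-101,5],0],[[94,-134,10],0],[[118,-168,20],0],[[142,-202,30],0],[[165,-235,40],0],[[188,-268,50],0],[[188,-268,50],0],[[188,-268,50],0]]'
python3 - <<'E'
from h import *
c=robot.calibration('wrist'); snap('wrist','w1'); 
for q in ["plate_mid","grip_mid","belt_mid","roller_mid"]:
    print(q,[(round(d['xy'][0]*640),round(d['xy'][1]*400),round(d['p'],2)) for d in robot.find_in('wrist',q)[:3]])
shift([0.57,0.022,0.25],-5)
crop("pics/w1.png","pics/w1c.png",220,60,420,320-60,4)
E
```

```text
time: 3.32
tool_pos: [0.5701, 0.0237, 0.2484]
tool_rot: [3.141, 0.002, -0.084]
contact_force: [-0.2, -0.7, -0.1]
opening: 0.0921
plate_mid [(324, 110, 0.78)]
grip_mid [(323, 114, 0.68)]
belt_mid [(459, 88, 0.81)]
roller_mid [(193, 103, 0.88)]
t 3.5667 pos [0.5695 0.0206 0.2508] yaw -5.09 F [-0.5 -0.9 -0.1] op 0.092
SHIFT [ 0.4 -1.4  0.8] turn -0.1
```

View pics/w1.png

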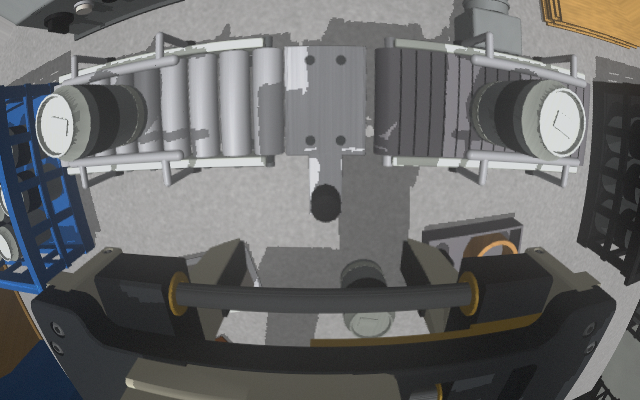

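View pics/w1c.png

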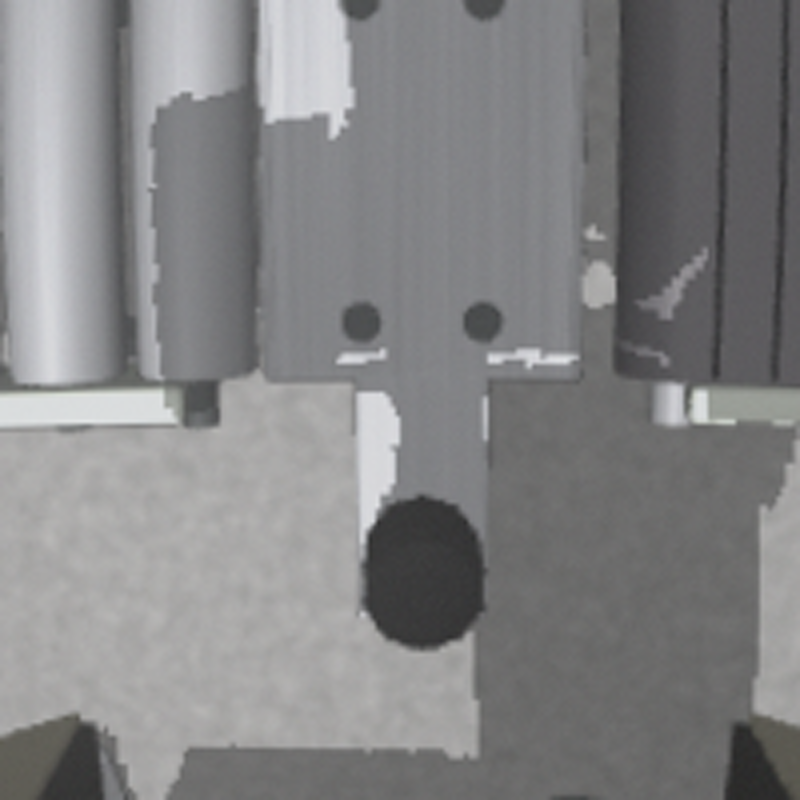

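Run:
```python
from h import *
c=robot.calibration('wrist')
yw=np.radians(-5); ex=np.array([np.cos(yw),np.sin(yw)]);ey=np.array([-np.sin(yw),np.cos(yw)])
def L(u,v,z):
    p=at('wrist',220+u/4,60+v/4,z,c); return p.round(4),'x',(p[:2]@ex).round(4),'y',(p[:2]@ey).round(4)
for n,u,v,z in [('plate L near',262,375,.1),('plate R near',580,378,.1),('plate L far',258,60,.1),('plate R far',583,60,.1),
 ('belt near',616,370,.084),('belt far',620,60,.084),('roll near',255,340,.084),('rollmid',257,200,.084),('tabL',357,400,.1),('tabR',488,400,.1),('hole1',361,322,.1),('hole2',483,322,.1),('gripL',363,560,.135),('gripR',485,560,.135),('griptop',422,530,.14)]:
    print(n,*L(u,v,z))
```

```text
plate L near [0.6078 0.0539 0.1   ] x 0.6008 y 0.1067
plate R near [ 0.6    -0.0263  0.1   ] x 0.6 y 0.0261
plate L far [0.6871 0.0467 0.1   ] x 0.6804 y 0.1064
plate R far [ 0.6802 -0.0327  0.1   ] x 0.6804 y 0.0267
belt near [ 0.5987 -0.0381  0.084 ] x 0.5997 y 0.0142
belt far [ 0.6811 -0.0448  0.084 ] x 0.6824 y 0.0148
roll near [0.615  0.0569 0.084 ] x 0.6077 y 0.1103
rollmid [0.6519 0.0524 0.084 ] x 0.6449 y 0.109
tabL [0.5991 0.0306 0.1   ] x 0.5941 y 0.0827
tabR [ 0.5962 -0.0025  0.1   ] x 0.5941 y 0.0495
hole1 [0.6188 0.0276 0.1   ] x 0.6141 y 0.0815
hole2 [ 0.6162 -0.0028  0.1   ] x 0.6141 y 0.051
gripL [0.5676 0.0308 0.135 ] x 0.5628 y 0.0802
gripR [0.5651 0.0026 0.135 ] x 0.5627 y 0.0518
griptop [0.5751 0.0165 0.14  ] x 0.5715 y 0.0665
```

```bash
python3 -c "
from h import *
shift([0.5617,0.0174,0.108],-5)"
```

```text
t 3.5667 pos [0.5695 0.0206 0.2508] yaw -5.09 F [-0.5 -0.9 -0.1] op 0.092
SHIFT [ -7.7   3.8 142.8] turn -0.1
```

```bash
python3 -m pendant '[[[-4,2,25],0],[[-8,4,50],0],[[-8,4,75],0],[[-8,4,100],0],[[-8,4,125],0],[[-8,4,142],0],[[-8,4,142],0],[[-8,4,142],0]]' 0.6 25
python3 - <<'E'
from h import *
snap('wrist','w2'); shift([0.5617,0.0174,0.108],-5)
E
```

```text
time: 4.23
tool_pos: [0.5611, 0.0163, 0.1092]
tool_rot: [3.141, -0.001, -0.09]
contact_force: [0.6, -0.0, -0.1]
opening: 0.0553
t 4.2833 pos [0.5619 0.0164 0.1102] yaw -5.16 F [-0.2 -0.3  0.3] op 0.0553
SHIFT [-0.3 -0.9  2.2] turn -0.2
```

View pics/w2.png

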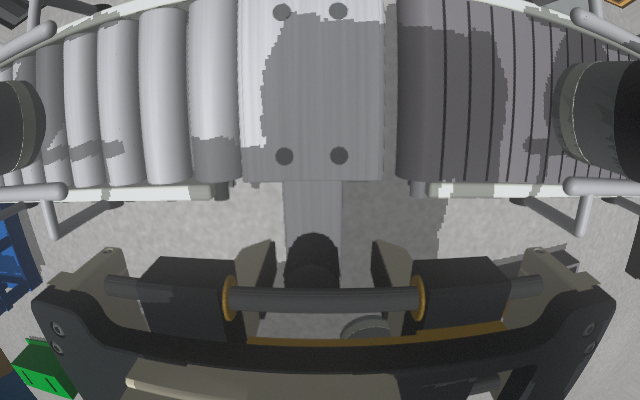

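Run:
```python
from h import *
c=robot.calibration('wrist')
yw=np.radians(-5); ex=np.array([np.cos(yw),np.sin(yw)]);ey=np.array([-np.sin(yw),np.cos(yw)])
for n,u,v,z in [('knobL',287,262,.136),('knobR',340,262,.136),('knobtop front',313,234,.14),('plateL',239,100,.1),('plateR',383,100,.1),('belt',397,100,.084),('roll',240,100,.084),('hole',284,156,.1),('hole',339,156,.1)]:
    p=at('wrist',u,v,z,c); print(n,(p[:2]@ex).round(4),(p[:2]@ey).round(4))
s=robot.observe(); print(s['tool_pos'][:2]@ex,s['tool_pos'][:2]@ey)
crop("pics/w2.png","pics/w2c.png",220,0,420,140,4)
crop("pics/w2.png","pics/w2d.png",220,180,420,330,4)
```

```text
knobL 0.569 0.0817
knobR 0.5691 0.0557
knobtop front 0.5859 0.0685
plateL 0.6471 0.1099
plateR 0.6462 0.0313
belt 0.6469 0.0196
roll 0.6474 0.1136
hole 0.615 0.0855
hole 0.6148 0.0551
0.558376009990221 0.06535013069548352
```

View pics/w2c.png

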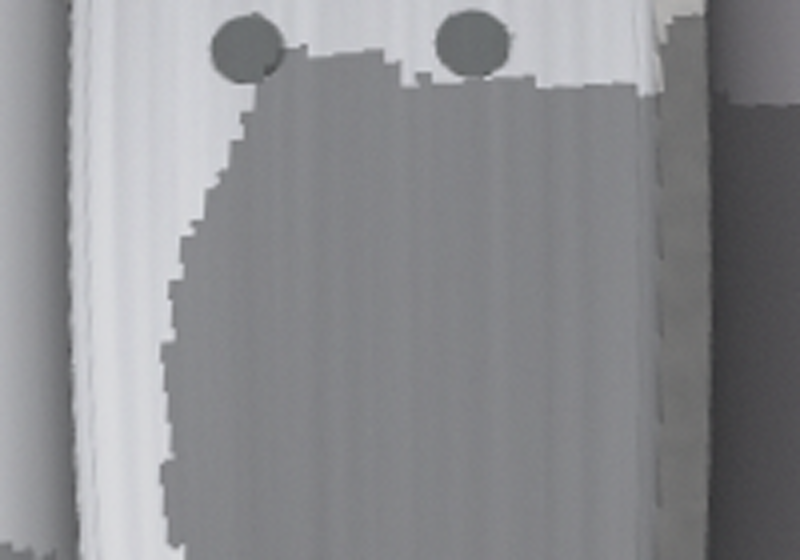

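View pics/w2d.png

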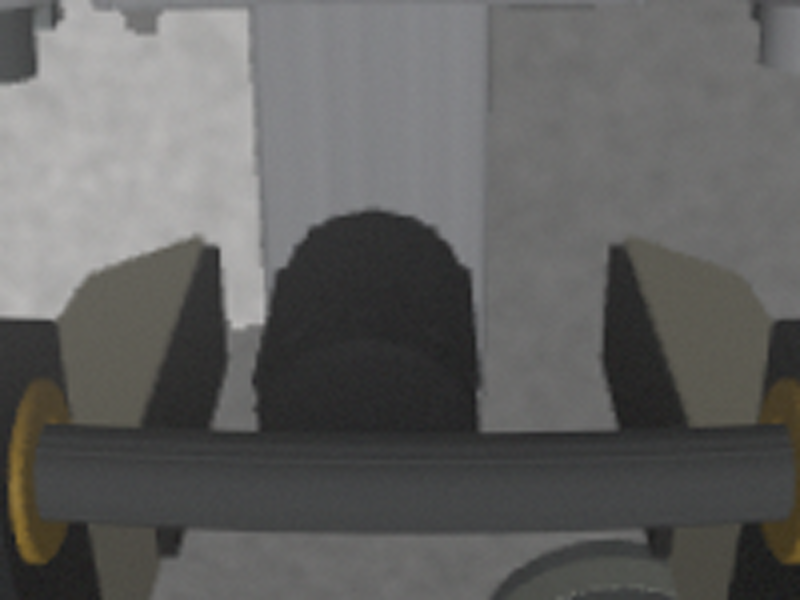

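Run:
```python
from h import *
c=robot.calibration('wrist')
yw=np.radians(-5); ex=np.array([np.cos(yw),np.sin(yw)]);ey=np.array([-np.sin(yw),np.cos(yw)])
for n,u,v,z in [('near',260,181,.1),('near',360,181,.1),('near',310,181,.1)]:
    p=at('wrist',u,v,z,c); print(n,(p[:2]@ex).round(4),(p[:2]@ey).round(4))
```

```text
near 0.6009 0.0998
near 0.6006 0.043
near 0.6006 0.0712
```

```bash
python3 -m pendant '[[[0,-3,0],0],[[0,-5.3,0],0],[[0,-5.3,0],0],[[0,-5.3,0],0]]'; python3 -m pendant '[[[0,0,0],0],[[0,0,0],0],[[0,0,0],0],[[0,0,0],0],[[0,0,0],0],[[0,0,0],0]]' 0 25;  python3 - <<'E'
from h import *
snap('wrist','w3'); 
crop("pics/w3.png","pics/w3c.png",220,0,420,150,4)
s=robot.observe(); print(s)
E
```

```text
time: 4.62
tool_pos: [0.5628, 0.0219, 0.1111]
tool_rot: [3.141, -0.005, -0.09]
contact_force: [1.0, -0.4, -0.3]
opening: 0.055
time: 5.12
tool_pos: [0.5628, 0.0222, 0.111]
tool_rot: [3.141, -0.005, -0.09]
contact_force: [0.5, 1.4, -0.1]
opening: 0.0272
{'time': 5.1667, 'qpos': array([-9.64564064e-02,  5.22705531e-01,  1.57940489e+00, -5.10059365e-04,
        1.03438480e+00,  1.56429885e+00]), 'qvel': array([-5.75939101e-04,  4.66994405e-04,  2.24722550e-04,  7.32681569e-04,
        5.04681322e-04,  1.97933356e-05]), 'joint_efforts': array([-1.01595987e+00, -4.91320968e+01, -2.13785613e+01, -4.78327665e-01,
       -1.14557894e-01, -2.91366846e-02]), 'tool_pos': array([0.5627893 , 0.02216307, 0.11101084]), 'tool_rot': array([ 3.14111979, -0.00509441, -0.08969817]), 'contact_force': array([ 0.4993958 ,  1.10059931, -0.25595888]), 'torque': array([ 0.33772799, -0.0263746 , -0.02521869]), 'opening': 0.02763688083386332}
```

View pics/w3.png

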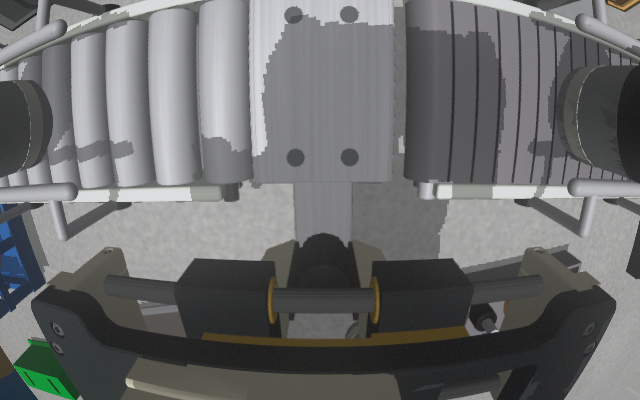

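View pics/w3c.png

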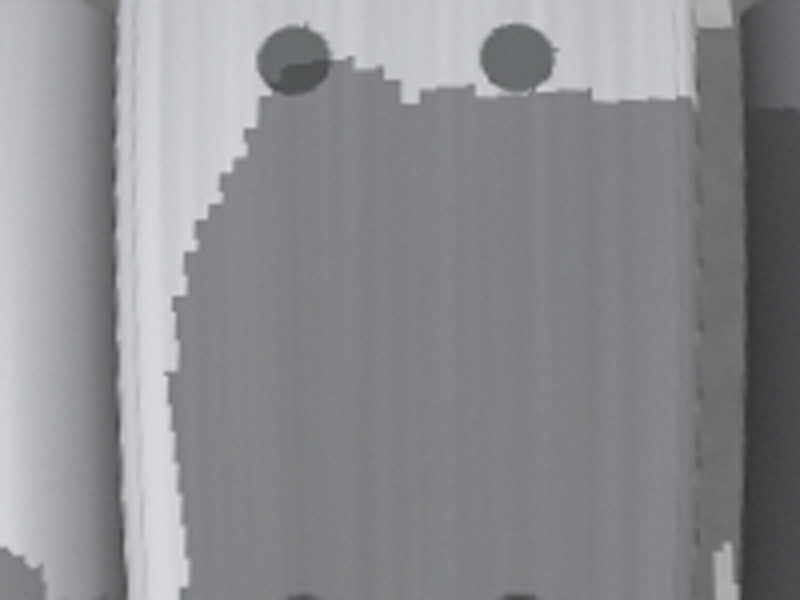

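```bash
cat >> h.py <<'E'
yw=np.radians(-5); ex=np.array([np.cos(yw),np.sin(yw)]);ey=np.array([-np.sin(yw),np.cos(yw)])
def Y(u,v,z):
    p=at('wrist',u,v,z); return round(float(p[:2]@ex),4),round(float(p[:2]@ey),4)
E
python3 - <<'E'
from h import *
print('plR',Y(393.75,75,.1),'plL',Y(249.5,75,.1),'belt',Y(406,75,.084), 'beltz.09',Y(406,75,.09))
s=robot.observe();print(s['tool_pos'][:2]@ey)
E
```

```text
plR (0.6609, 0.0311) plL (0.6611, 0.1097) belt (0.663, 0.0198) beltz.09 (0.6624, 0.0214)
0.07112905320592453
```

```bash
python3 -m pendant '[[[0,1,0],0],[[0,2,0],0],[[0,3,0],0],[[0,4,0],0],[[0,4,0],0],[[0,4,0],0]]';  python3 - <<'E'
from h import *
snap('wrist','w4'); 
crop("pics/w4.png","pics/w4c.png",220,0,420,150,4)
s=robot.observe(); print(s['tool_pos'],s['tool_rot'],s['contact_force'],s['opening'],s['tool_pos'][:2]@ey)
E
```

```text
time: 5.67
tool_pos: [0.5627, 0.0211, 0.111]
tool_rot: [-3.138, -0.006, -0.09]
contact_force: [1.8, 13.5, -0.1]
opening: 0.0279
[0.56268105 0.02109315 0.11099761] [-3.13773444 -0.00548342 -0.08944909] [ 2.39957257 13.05198864 -0.49547159] 0.027554223240087883 0.07005376742539242
```

View pics/w4c.png

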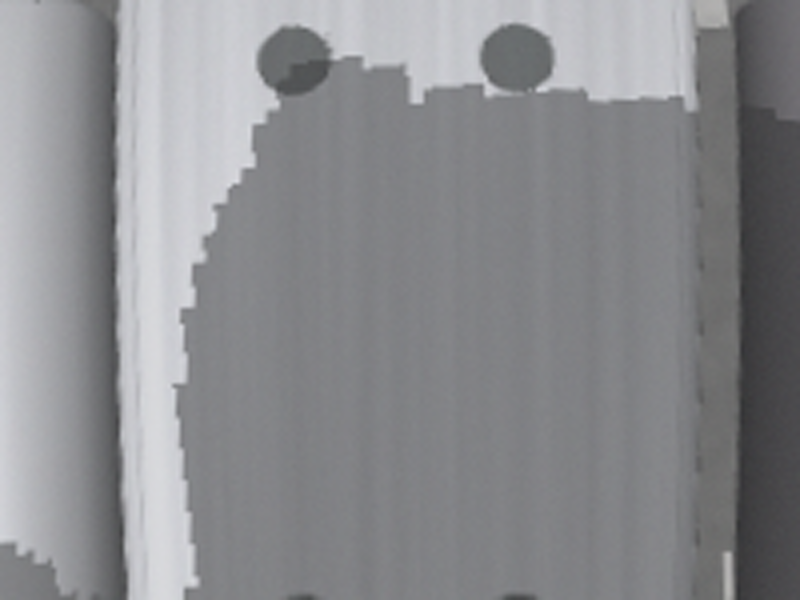

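```bash
python3 -m pendant '[[[0,2,0],0],[[0,3,0],0],[[0,4,0],0],[[0,5,0],0],[[0,6,0],0],[[0,6,0],0]]';  python3 - <<'E'
from h import *
snap('wrist','w5'); 
crop("pics/w5.png","pics/w5c.png",220,0,420,150,4)
s=robot.observe(); print(s['tool_pos'],s['tool_rot'],s['contact_force'],s['opening'],s['tool_pos'][:2]@ey)
E
```

```text
time: 6.22
tool_pos: [0.5625, 0.018, 0.111]
tool_rot: [-3.133, -0.006, -0.089]
contact_force: [1.4, 14.8, 0.1]
opening: 0.0275
[0.56246454 0.01800915 0.11101668] [-3.13346631 -0.00606779 -0.08915639] [ 2.39010782 13.92547383  0.5494129 ] 0.027559476814719434 0.06696263789858725
```

View pics/w5c.png

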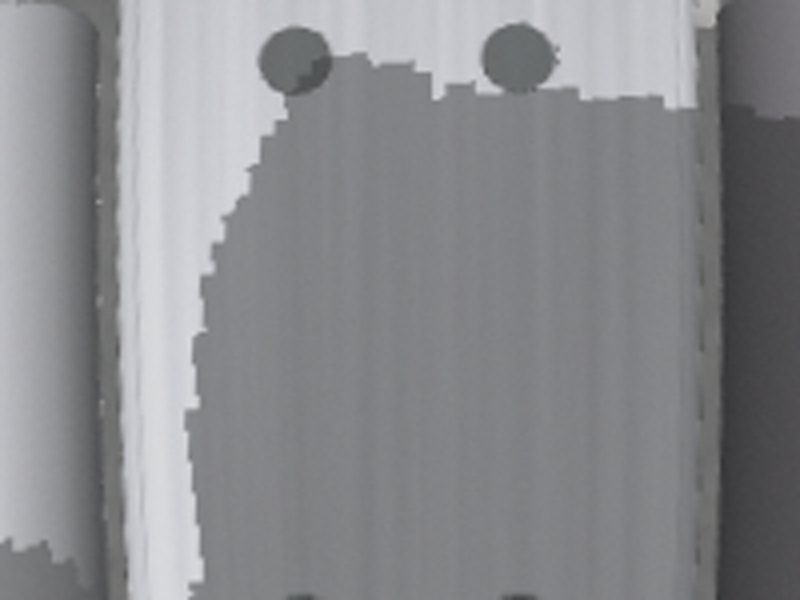

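```bash
python3 -m pendant '[[[0,0,0],0],[[0,0,0],0]]'; python3 -m pendant '[[[0,0,0],0],[[0,0,0],0],[[0,0,0],0],[[0,0,0],0],[[0,0,0],0]]' 0.7;  python3 - <<'E'
from h import *
snap('wrist','w6'); 
crop("pics/w6.png","pics/w6c.png",220,0,420,150,4)
s=robot.observe(); print(s['tool_pos'],s['tool_rot'],s['contact_force'],s['opening'],s['tool_pos'][:2]@ey)
E
```

```text
time: 6.43
tool_pos: [0.5625, 0.0182, 0.111]
tool_rot: [-3.134, -0.006, -0.088]
contact_force: [-0.1, 1.7, 0.4]
opening: 0.0276
time: 6.85
tool_pos: [0.5625, 0.018, 0.111]
tool_rot: [-3.134, -0.006, -0.089]
contact_force: [0.3, 0.0, 0.5]
opening: 0.0564
[0.56249644 0.01798303 0.11100668] [-3.13383218 -0.00610193 -0.08874368] [-0.2394376   0.00460541 -0.84136103] 0.060006094443688214 0.06693939455881585
```

View pics/w6c.png

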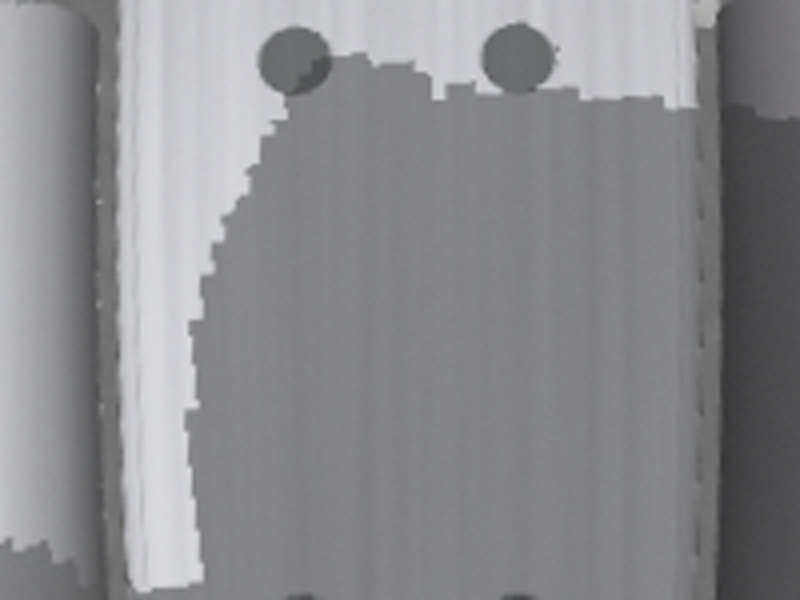

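```bash
python3 -c "
from h import *
shift([0.375,0.190,0.27],8)"
```

```text
t 6.9 pos [0.5625 0.018  0.111 ] yaw -5.08 F [-0.2  0.  -0.8] op 0.06
SHIFT [-201. -156. -159.] turn -13.1
```

```bash
python3 -m pendant '[[[0,0,-40],0],[[0,0,-80],0],[[0,0,-120],0],[[-28,-22,-145],-5],[[-58,-45,-159],-10],[[-88,-68,-159],-13],[[-118,-92,-159],-13],[[-148,-115,-159],-13],[[-178,-138,-159],-13],[[-201,-156,-159],-13]]' 1;python3 -m pendant '[[[0,0,0],0],[[0,0,0],0]]'
python3 - <<'E'
from h import *
import json
c=robot.calibration('wrist'); snap('wrist','w7'); json.dump({k:np.array(v).tolist() for k,v in c.items()},open('c7.json','w'))
for q in ["feeler_mid","slot_top","scraper"]:
    print(q,[(round(d['xy'][0]*640),round(d['xy'][1]*400),round(d['p'],2)) for d in robot.find_in('wrist',q)[:3]])
shift([0.375,0.190,0.27],8)
E
```

```text
time: 7.73
tool_pos: [0.3727, 0.1912, 0.2702]
tool_rot: [-3.135, -0.008, 0.139]
contact_force: [0.3, 0.4, 0.8]
opening: 0.0914
time: 7.9
tool_pos: [0.3718, 0.192, 0.2707]
tool_rot: [-3.135, -0.009, 0.141]
contact_force: [1.4, -0.1, 1.2]
opening: 0.0918
feeler_mid [(330, 144, 0.76)]
slot_top [(113, 189, 0.9), (268, 258, 0.71)]
scraper [(249, 145, 0.64)]
t 8.1 pos [0.3736 0.1905 0.2701] yaw 7.86 F [-0.6 -0.5 -0.4] op 0.0916
SHIFT [1.3 0.7 0.1] turn -0.1
```

View pics/w7.png

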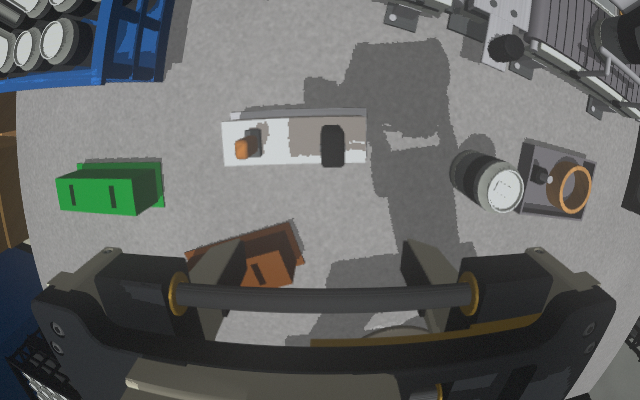

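Run:
```python
from h import *
crop("pics/w7.png","pics/w7c.png",215,95,375,185,5)
```

```text
(no output)
```

View pics/w7c.png

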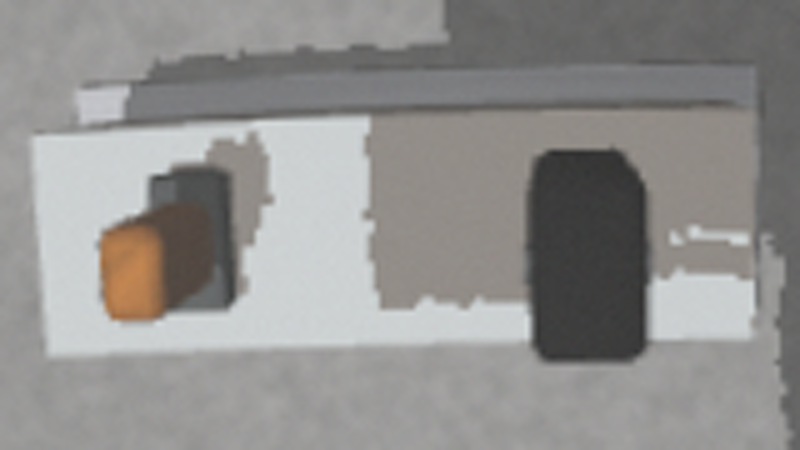

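Run:
```python
from h import *
import json
c=json.load(open('c7.json')); c={k:np.array(v) if isinstance(v,list) else v for k,v in c.items()}
q=lambda u,v,z: at('wrist',215+u/5,95+v/5,z,c)
P=[q(33,135,.072),q(757,105,.072),q(755,340,.072),q(48,355,.072)]
for p in P: print(p.round(4))
for a,b in [(0,1),(3,2),(0,3),(1,2)]:
    d=P[b]-P[a]; print(np.linalg.norm(d).round(4),np.degrees(np.arctan2(d[1],d[0])).round(2))
m=np.mean(P,0);print('c',m)
a=np.radians(98.0)
d=np.array(P[0]+P[3]-P[1]-P[2])[:2];d/=np.linalg.norm(d);print('ydir',np.degrees(np.arctan2(d[1],d[0])),'slot',m[:2]-.045*d)
H=[q(537,358,.148),q(646,358,.148)]; print('handle near edge',H,np.mean(H,0), np.linalg.norm(H[0]-H[1]))
d=H[0]-H[1];print(np.degrees(np.arctan2(d[1],d[0])))
print('tool',robot.observe()['tool_pos'],np.degrees(robot.observe()['tool_rot']))
```

```text
[0.4228 0.321  0.072 ]
[0.4511 0.1531 0.072 ]
[0.3964 0.1444 0.072 ]
[0.3697 0.3127 0.072 ]
0.1702 -80.44
0.1704 -80.99
0.0537 -171.19
0.0553 -170.97
c [0.41000014 0.23278589 0.072     ]
ydir 99.2856773373336 slot [0.41726121 0.18837556]
handle near edge [array([0.39946731, 0.1960158 , 0.148     ]), array([0.40240117, 0.17603753, 0.148     ])] [0.40093424 0.18602666 0.148     ] 0.020192536379193993
98.35432186700942
tool [0.3736371  0.19053744 0.27011906] [-179.63365132   -0.44942076    7.85790838]
```

```bash
python3 -c "
from h import *
shift([0.418,0.1886,0.165],9.1)
shift([0.418,0.1886,0.106],9.1)"
```

```text
t 8.1 pos [0.3736 0.1905 0.2701] yaw 7.86 F [-0.6 -0.5 -0.4] op 0.0916
SHIFT [ 42.9   8.7 105.4] turn -1.2
t 8.1 pos [0.3736 0.1905 0.2701] yaw 7.86 F [-0.6 -0.5 -0.4] op 0.0916
SHIFT [ 42.4   9.  164.4] turn -1.2
```

```bash
python3 -m pendant '[[[30,6,15],-1.2],[[43,9,40],-1.2],[[43,9,65],-1.2],[[43,9,90],-1.2],[[43,9,115],-1.2],[[43,9,130],-1.2],[[43,9,130],-1.2],[[43,9,130],-1.2]]' 0.55 40
python3 - <<'E'
from h import *
c=robot.calibration('wrist'); snap('wrist','w8'); crop("pics/w8.png","pics/w8c.png",220,160,420,310,4)
shift([0.418,0.1886,0.106],9.1)
E
```

```text
time: 8.77
tool_pos: [0.4188, 0.1877, 0.1399]
tool_rot: [-3.136, -0.006, 0.157]
contact_force: [-0.0, -0.6, -0.2]
opening: 0.0508
t 8.8167 pos [0.4194 0.188  0.1409] yaw 8.99 F [-0.7 -0.2  0.7] op 0.0508
SHIFT [-1.5 -0.6 34.9] turn -0.1
```

View pics/w8c.png

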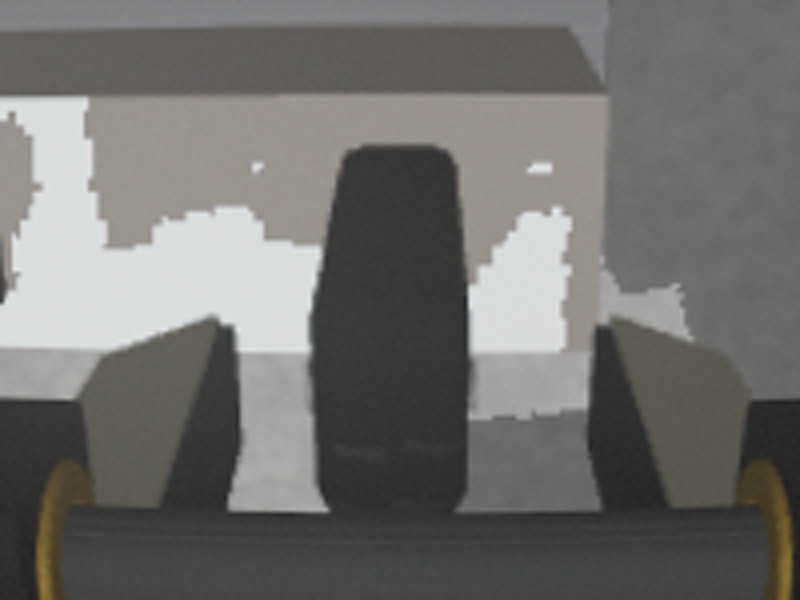

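```bash
python3 -m pendant '[[[-1,-3,0],0],[[-1,-3,15],0],[[-1,-3,30],0],[[-1,-3,35],0],[[-1,-3,35],0],[[-1,-3,35],0]]'
python3 - <<'E'
from h import *
c=robot.calibration('wrist'); snap('wrist','w9'); crop("pics/w9.png","pics/w9c.png",220,160,420,310,4)
shift([0.418,0.1886,0.106],9.1)
E
```

```text
time: 9.32
tool_pos: [0.4187, 0.1913, 0.1067]
tool_rot: [-3.135, -0.01, 0.157]
contact_force: [0.2, 0.5, -0.7]
opening: 0.0508
t 9.3667 pos [0.4188 0.1913 0.1069] yaw 8.99 F [-0.6 -0.1 -0.3] op 0.0502
SHIFT [-1.2  2.6  0.8] turn -0.1
```

View pics/w9c.png

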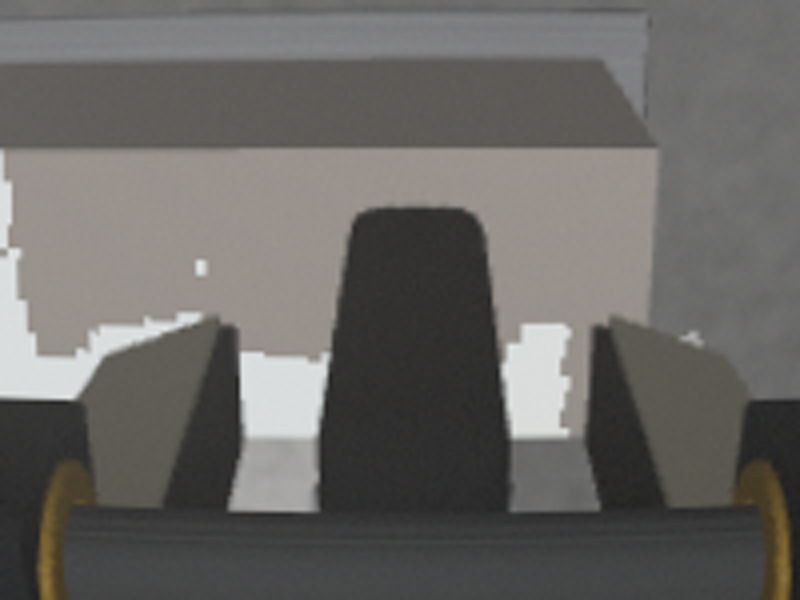

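```bash
python3 -m pendant '[[[0,0,0],0],[[0,0,0],0],[[0,0,0],0],[[0,0,0],0],[[0,0,0],0],[[0,0,0],0]]' 0 40; python3 -c "
from h import *
shift([0.418,0.1886,0.106],9.1); print(robot.observe()['tool_rot'])"
```

```text
time: 9.87
tool_pos: [0.4189, 0.1913, 0.1071]
tool_rot: [-3.135, -0.01, 0.157]
contact_force: [0.1, -0.9, 2.0]
opening: 0.0218
t 9.8667 pos [0.4189 0.1913 0.1071] yaw 8.99 F [ 0.1 -0.9  2. ] op 0.0218
SHIFT [-1.3  2.5  1.1] turn -0.1
[-3.13526568 -0.01046191  0.15689972]
```

```bash
python3 -m pendant '[[[0,0,-20],0],[[0,0,-40],0],[[0,0,-75],0],[[0,0,-110],0],[[0,0,-145],0],[[0,0,-165],0],[[0,0,-165],0]]'
python3 - <<'E'
from h import *
snap('wrist','w10'); 
shift([0.6396,-0.0325,0.27],-5.1)
E
```

```text
time: 10.45
tool_pos: [0.4192, 0.1905, 0.2765]
tool_rot: [-3.134, -0.019, 0.157]
contact_force: [0.7, 0.8, -0.6]
opening: 0.0218
t 10.5 pos [0.4182 0.1902 0.2737] yaw 8.99 F [-0.   0.7 -1.8] op 0.0219
SHIFT [183.8 254.7   4.7] turn 14.1
```

View pics/w10.png

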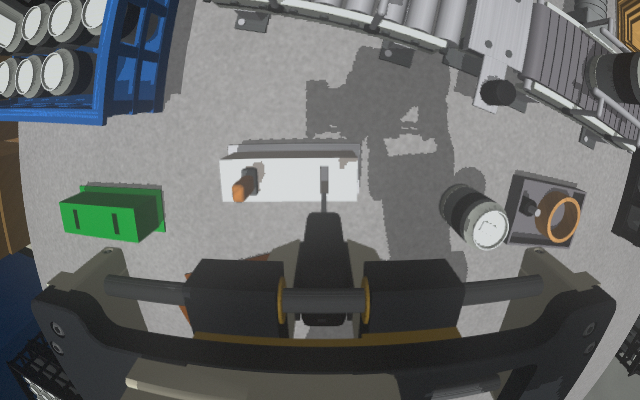

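```bash
python3 -m pendant '[[[20,28,0],5],[[41,57,0],10],[[61,85,0],14],[[82,113,0],14],[[102,141,0],14],[[123,170,0],14],[[143,198,0],14],[[164,226,0],14],[[184,255,0],14],[[184,255,0],14]]'; python3 -m pendant '[[[0,0,0],0],[[0,0,0],0]]'
python3 - <<'E'
from h import *
snap('wrist','w11'); crop("pics/w11.png","pics/w11c.png",220,80,420,260,4)
shift([0.6396,-0.0325,0.22],-5.1); print(robot.observe()['tool_rot'])
E
```

```text
time: 11.33
tool_pos: [0.6419, -0.038, 0.2698]
tool_rot: [-3.133, -0.008, -0.092]
contact_force: [-2.2, 0.5, -2.9]
opening: 0.0218
time: 11.5
tool_pos: [0.6411, -0.0385, 0.2663]
tool_rot: [-3.133, -0.003, -0.093]
contact_force: [-0.2, 0.6, -1.9]
opening: 0.0216
t 11.55 pos [ 0.6409 -0.0377  0.2674] yaw -5.28 F [-0.4 -0.1 -1.5] op 0.0219
SHIFT [-2.  -4.7 47.4] turn -0.2
[-3.13255649 -0.00384772 -0.09219515]
```

View pics/w11c.png

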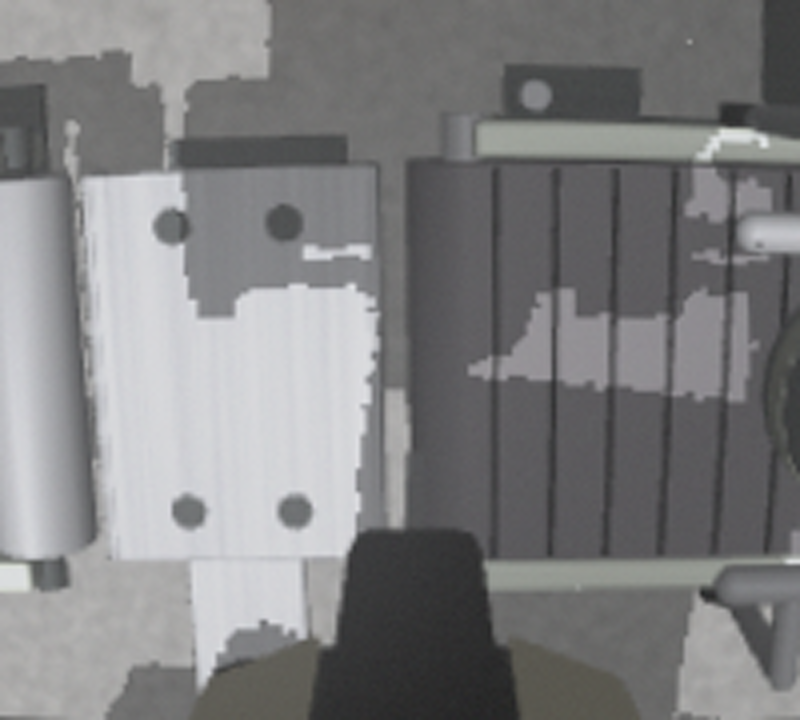

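```bash
python3 - <<'E'
from h import *
s=robot.observe(); R=Rn.from_euler('xyz',s['tool_rot']).as_matrix()
tip=s['tool_pos']+R@np.array([0,0,.0971]); print('tip',tip, 'y',tip[:2]@ey,'x',tip[:2]@ex,'tcp y',s['tool_pos'][:2]@ey)
print(proj('wrist',tip),proj('wrist',tip+[0.0125,0,0]))
g=lambda u,v,z:Y(220+u/4,80+v/4,z)
print('tip img',g(398,390,tip[2]))
for n,u,v,z in [('plR',380,250,.1),('plR',382,180,.1),('plR',384,500,.1),('belt',407,180,.084),('belt',409,500,.084),('plL',82,180,.1),('plL',112,550,.1),('rol',72,180,.084),('rol',97,540,.084),('near',250,557,.1),('far',250,168,.1)]: print(n,g(u,v,z))
E
python3 -c "
from h import *
crop('pics/w11.png','pics/w11d.png',290,150,350,240,8)"
```

```text
tip [ 0.64138763 -0.03690566  0.17027819] y 0.019135396798851963 x 0.6421634996535038 tcp y 0.01825984966397875
(np.float64(321.55306226235433), np.float64(203.3473304511505)) (np.float64(320.19724038494275), np.float64(189.5592208210052))
tip img (0.6653, 0.0207)
plR (0.6866, 0.0268)
plR (0.7052, 0.0261)
plR (0.6171, 0.0264)
belt (0.7041, 0.0198)
belt (0.6117, 0.0197)
plL (0.7074, 0.1066)
plL (0.6019, 0.1051)
rol (0.7066, 0.1141)
rol (0.599, 0.114)
near (0.6, 0.0648)
far (0.7089, 0.0608)
```

View pics/w11d.png

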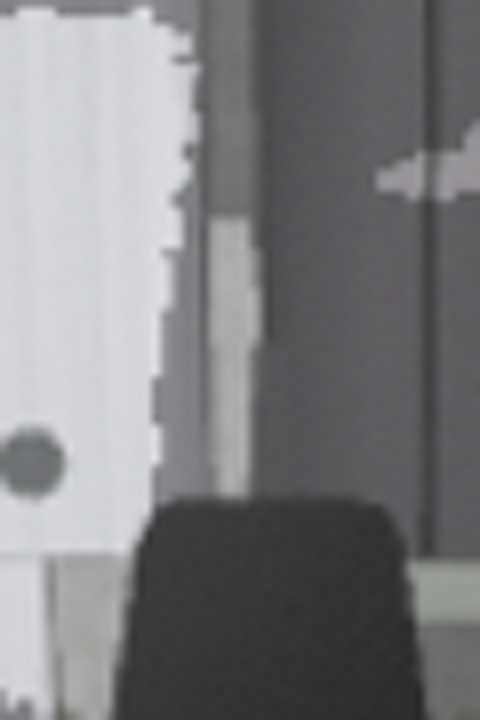

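```bash
python3 -m pendant '[[[-2,-3.3,15],0],[[-2,-3.3,30],0],[[-2,-3.3,45],0],[[-2,-3.3,53],0],[[-2,-3.3,53],0],[[-2,-3.3,53],0],[[-2,-3.3,53],0]]'
python3 - <<'E'
from h import *
import json
c=robot.calibration('wrist');s=robot.observe();snap('wrist','w12'); crop("pics/w12.png","pics/w12c.png",280,100,360,220,6)
R=Rn.from_euler('xyz',s['tool_rot']).as_matrix()
tip=s['tool_pos']+R@np.array([0,0,.0971]);print(s['tool_pos'],s['tool_rot'],s['contact_force'],'tip',tip,'tipy',tip[:2]@ey,'tcpy',s['tool_pos'][:2]@ey,proj('wrist',tip+[.0125,0,0],c))
s=robot.observe();print(s['tool_pos'],s['tool_pos'][:2]@ey)
E
```

```text
time: 12.13
tool_pos: [0.6398, -0.0335, 0.2156]
tool_rot: [-3.133, -0.006, -0.092]
contact_force: [1.0, 0.4, -0.7]
opening: 0.0219
[ 0.63983564 -0.03349176  0.21563794] [-3.13261433 -0.00570007 -0.09172466] [ 0.95862204  0.43412181 -0.71873481] tip [ 0.64046662 -0.03267434  0.11854343] tipy 0.023270343808737985 tcpy 0.02240103618201885 (np.float64(320.1594278403472), np.float64(189.5655280347271))
[ 0.63994243 -0.03367889  0.21574053] 0.022223920797386762
```

View pics/w12c.png

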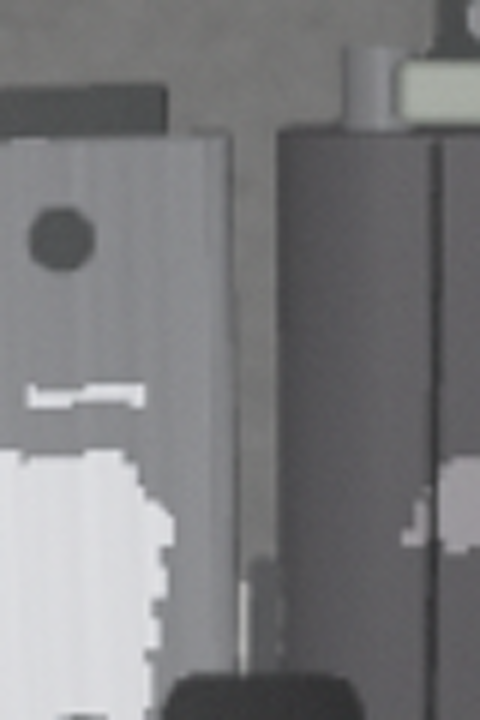

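```bash
python3 -m pendant '[[[0,-0.4,3],0],[[0,-0.4,7],0],[[0,-0.4,11],0],[[0,-0.4,15],0],[[0,-0.4,19],0],[[0,-0.4,23],0],[[0,-0.4,26],0],[[0,-0.4,26],0]]'
python3 - <<'E'
from h import *
snap('wrist','w13'); crop("pics/w13.png","pics/w13c.png",280,100,360,220,6)
s=robot.observe();print(s['tool_pos'],s['contact_force'],s['torque'],s['tool_pos'][:2]@ey)
E
```

```text
time: 12.85
tool_pos: [0.6397, -0.033, 0.1887]
tool_rot: [-3.133, -0.004, -0.092]
contact_force: [0.2, 0.6, -1.8]
opening: 0.0212
[ 0.63995528 -0.03300355  0.18920696] [-0.49727017 -0.04433766 -1.53967013] [ 0.01375947  0.01152684 -0.00770081] 0.022897819578567243
```

View pics/w13c.png

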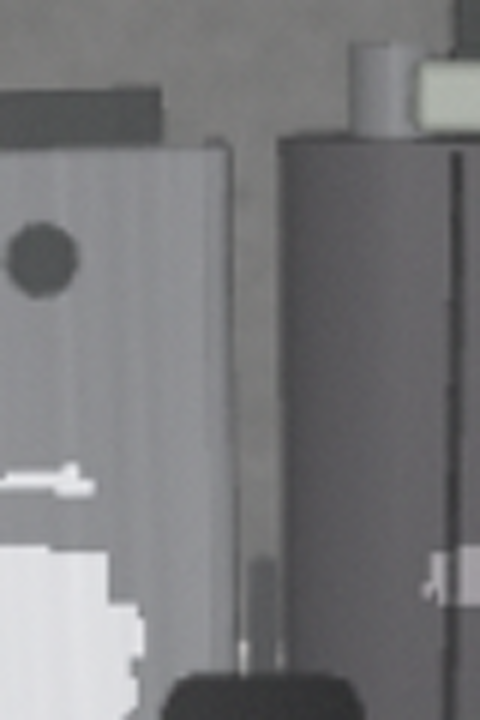

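```bash
python3 -m pendant '[[[0,0,4],0],[[0,0,8],0],[[0,0,12],0],[[0,0,16],0],[[0,0,20],0],[[0,0,24],0],[[0,0,28],0],[[0,0,31],0],[[0,0,31],0],[[0,0,31],0]]'
python3 - <<'E'
from h import *
snap('wrist','w14'); crop("pics/w14.png","pics/w14c.png",280,100,360,220,6);snap('scene','s14'); crop("pics/s14.png","pics/s14c.png",200,180,340,320,5)
s=robot.observe();print(s['tool_pos'],s['contact_force'],s['torque'],s['tool_pos'][:2]@ey)
E
```

```text
time: 13.73
tool_pos: [0.6401, -0.0327, 0.158]
tool_rot: [-3.133, -0.005, -0.092]
contact_force: [0.2, 0.5, -0.4]
opening: 0.0217
[ 0.64030858 -0.03279387  0.15847277] [ 0.37387661 -0.09600044 -1.49650629] [-0.00462084 -0.02124401 -0.01681534] 0.023137491292403334
```

View pics/w14c.png

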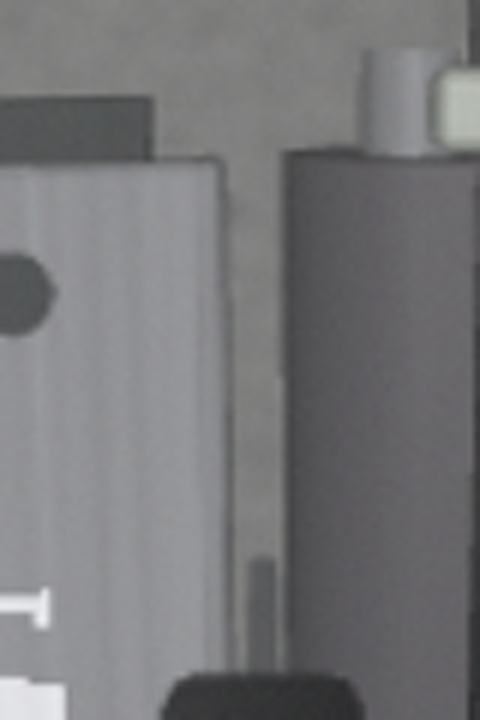

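View pics/s14c.png

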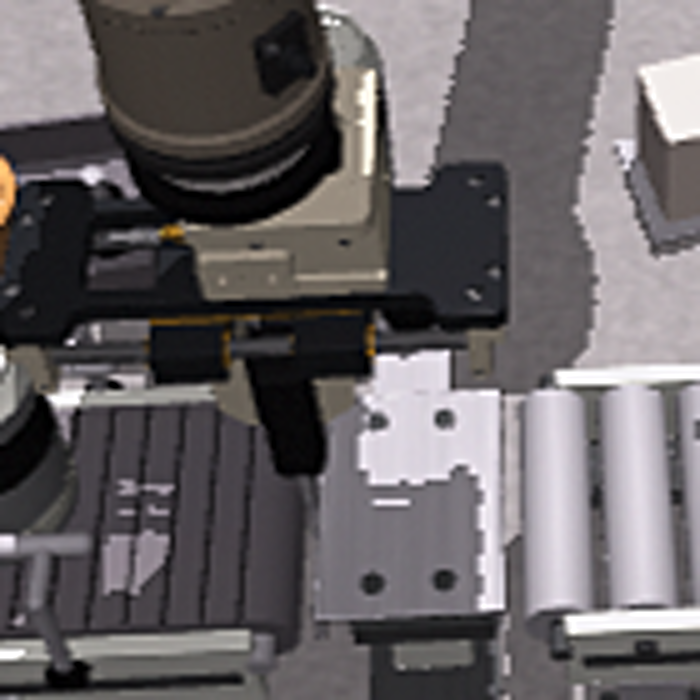

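```bash
python3 -m pendant '[[[0,0,-15],0],[[0,0,-35],0],[[0,0,-60],0],[[0,-30,-62],0],[[0,-60,-62],0],[[0,-87.5,-60],0],[[0,-87.5,-60],0],[[0,-87.5,-60],0],[[0,-87.5,-60],0]]'
python3 - <<'E'
from h import *
snap('wrist','w15'); crop("pics/w15.png","pics/w15c.png",280,100,360,220,6)
s=robot.observe();print(s['tool_pos'],s['tool_rot'],s['contact_force'],s['torque'],s['tool_pos'][:2]@ey)
E
```

```text
time: 14.58
tool_pos: [0.648, 0.0536, 0.2194]
tool_rot: [-3.133, -0.006, -0.092]
contact_force: [0.3, -0.8, -1.3]
opening: 0.022
[0.6479895  0.05303774 0.21933967] [-3.13314367 -0.00578486 -0.09245943] [-0.36481364 -0.23368984 -1.43108082] [-0.03748689 -0.00931362  0.01181657] 0.10931192319409941
```

View pics/w15c.png

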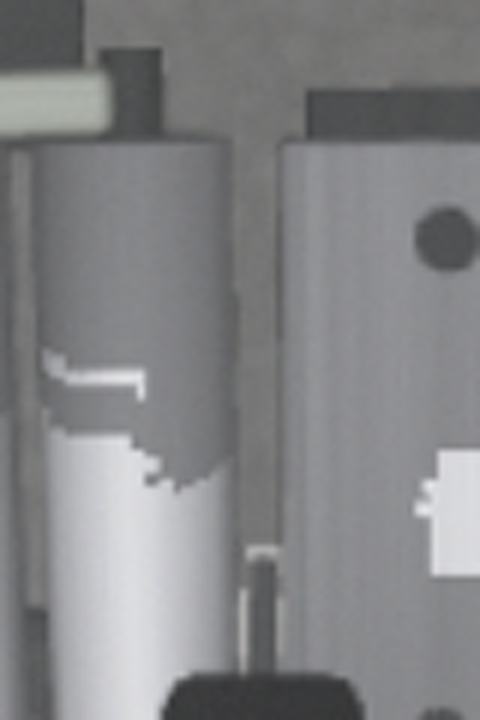

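```bash
python3 -m pendant '[[[0,0,4],0],[[0,0,8],0],[[0,0,12],0],[[0,0,16],0],[[0,0,20],0],[[0,0,24],0],[[0,0,28],0],[[0,0,30],0],[[0,0,30],0]]'
python3 - <<'E'
from h import *
snap('wrist','w16'); crop("pics/w16.png","pics/w16c.png",280,100,360,220,6)
s=robot.observe();print(s['tool_pos'],s['tool_rot'],s['contact_force'],s['torque'],s['tool_pos'][:2]@ey)
E
```

```text
time: 15.38
tool_pos: [0.6479, 0.0534, 0.1886]
tool_rot: [-3.133, -0.005, -0.092]
contact_force: [0.3, 0.3, -1.5]
opening: 0.0218
[0.64808551 0.0533703  0.1890498 ] [-3.13313357 -0.00529541 -0.09233831] [-0.15271621  0.21755195 -1.9534976 ] [ 0.00601724  0.03214577 -0.00810464] 0.10965158651275458
```

View pics/w16c.png

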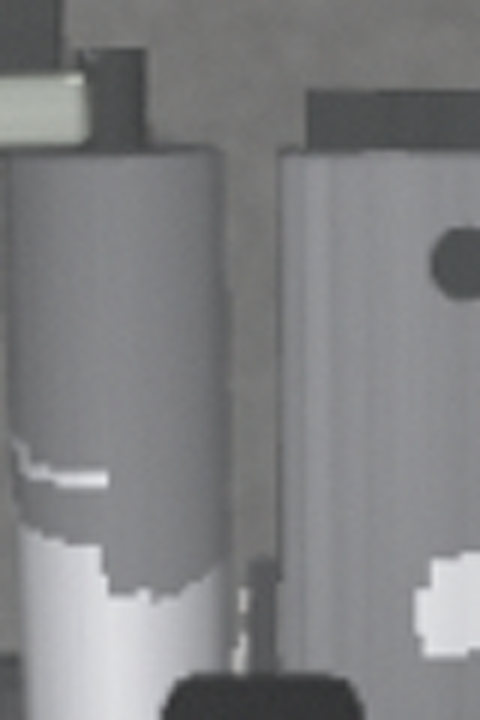

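```bash
python3 -m pendant '[[[0,-0.5,0],0],[[0,-1,0],0],[[0,-1,4],0],[[0,-1,9],0],[[0,-1,14],0],[[0,-1,19],0],[[0,-1,24],0],[[0,-1,29],0],[[0,-1,31],0],[[0,-1,31],0]]'
python3 - <<'E'
from h import *
snap('wrist','w17'); crop("pics/w17.png","pics/w17c.png",280,100,360,220,6)
s=robot.observe();print(s['tool_pos'],s['tool_rot'],s['contact_force'],s['torque'],s['tool_pos'][:2]@ey)
E
```

```text
time: 16.27
tool_pos: [0.648, 0.0546, 0.1572]
tool_rot: [-3.133, -0.004, -0.092]
contact_force: [-0.6, -1.3, -1.9]
opening: 0.022
[0.64825282 0.05455796 0.15772715] [-3.13316735 -0.00473224 -0.09244031] [ 0.61686934 -0.39005392 -0.27000246] [-0.00902568  0.04780871  0.03954662] 0.11084930939945967
```

View pics/w17c.png

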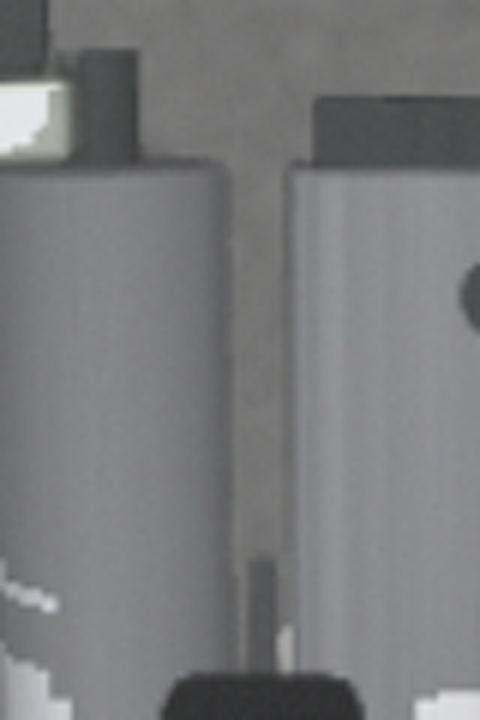

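```bash
python3 -m pendant '[[[0,0,-15],0],[[0,0,-40],0],[[0,0,-75],0],[[0,0,-110],0],[[0,0,-118],0],[[0,0,-118],0]]'
python3 - <<'E'
from h import *
shift([0.4189,0.1913,0.2737],9.0)
E
```

```text
time: 16.82
tool_pos: [0.649, 0.0536, 0.28]
tool_rot: [-3.133, -0.013, -0.092]
contact_force: [0.4, -0.4, -2.5]
opening: 0.022
t 16.8167 pos [0.649  0.0536 0.28  ] yaw -5.29 F [ 0.4 -0.4 -2.5] op 0.022
SHIFT [-241.9 -115.9    4.2] turn -14.3
```

```bash
python3 -m pendant '[[[-30,-14,0],-5],[[-60,-29,0],-10],[[-90,-43,0],-14.3],[[-120,-58,0],-14.3],[[-150,-72,0],-14.3],[[-180,-87,0],-14.3],[[-210,-101,0],-14.3],[[-242,-116,4],-14.3],[[-242,-116,4],-14.3],[[-242,-116,4],-14.3]]'; python3 -m pendant '[[[0,0,0],0],[[0,0,0],0]]'
python3 - <<'E'
from h import *
shift([0.4189,0.1913,0.2],9.0)
snap('wrist','w18'); crop("pics/w18.png","pics/w18c.png",260,110,360,230,6)
crop("pics/w10.png","pics/w10c.png",260,110,360,230,6)
E
```

```text
time: 17.65
tool_pos: [0.417, 0.192, 0.2728]
tool_rot: [-3.136, -0.013, 0.16]
contact_force: [0.5, 0.3, -0.8]
opening: 0.0215
time: 17.82
tool_pos: [0.4174, 0.1916, 0.272]
tool_rot: [-3.137, -0.011, 0.159]
contact_force: [-0.3, 0.2, -1.6]
opening: 0.022
t 17.8167 pos [0.4174 0.1916 0.272 ] yaw 9.13 F [-0.3  0.2 -1.6] op 0.022
SHIFT [ 0.7  0.8 72. ] turn 0.1
```

View pics/w18c.png

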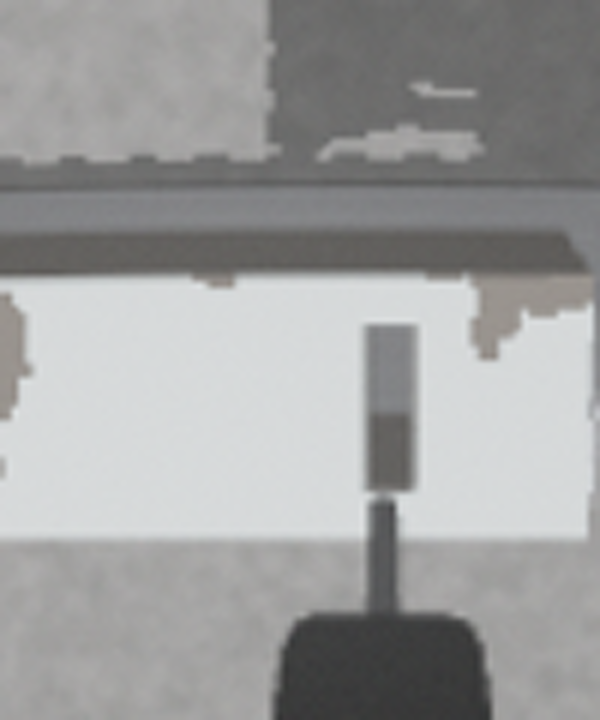

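View pics/w10c.png

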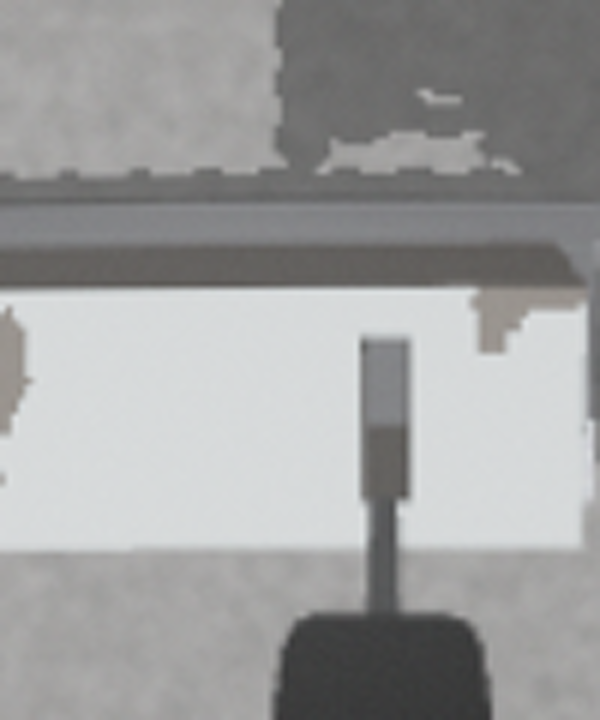

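```bash
python3 -m pendant '[[[1,0.8,20],0],[[1,0.8,40],0],[[1,0.8,60],0],[[1,0.8,80],0],[[1,0.8,92],0],[[1,0.8,92],0],[[1,0.8,92],0],[[1,0.8,92],0]]';  python3 - <<'E'
from h import *
shift([0.4189,0.1913,0.1073],9.0)
snap('wrist','w19'); crop("pics/w19.png","pics/w19c.png",260,110,360,230,6)
E
```

```text
time: 18.53
tool_pos: [0.4207, 0.1913, 0.1808]
tool_rot: [-3.137, -0.013, 0.158]
contact_force: [-0.8, 1.1, -2.0]
opening: 0.0219
t 18.5333 pos [0.4207 0.1913 0.1808] yaw 9.06 F [-0.8  1.1 -2. ] op 0.0219
SHIFT [-2.7  0.1 73.5] turn 0.1
```

View pics/w19c.png

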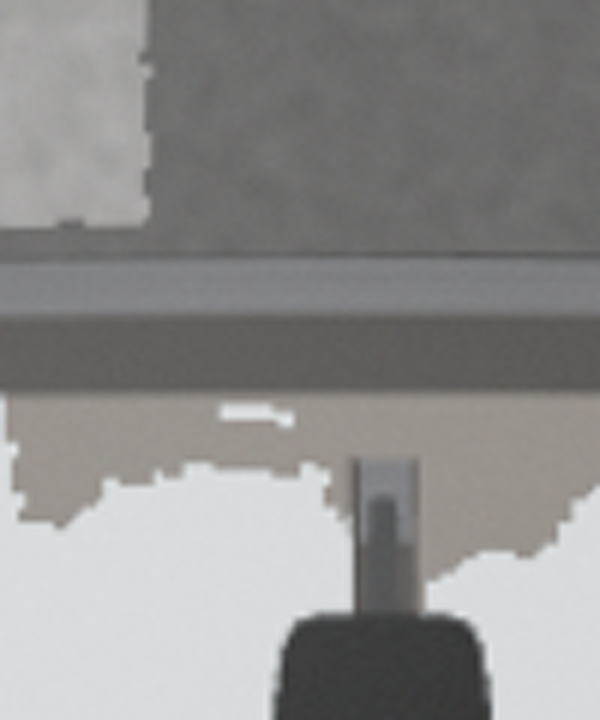

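```bash
python3 -m pendant '[[[-1,0.3,8],0],[[-2,0.3,16],0],[[-2,0.3,24],0],[[-2,0.3,32],0],[[-2.5,0.3,40],0],[[-2.5,0.3,48],0],[[-2.5,0.3,56],0],[[-2.5,0.3,63],0],[[-2.5,0.3,69],0],[[-2.5,0.3,69],0]]';  python3 -c "
from h import *
shift([0.4189,0.1913,0.1073],9.0)
snap('wrist','w20')"
```

```text
time: 19.42
tool_pos: [0.4184, 0.191, 0.1107]
tool_rot: [-3.137, -0.011, 0.158]
contact_force: [-0.5, 0.6, -1.0]
opening: 0.0219
t 19.4167 pos [0.4184 0.191  0.1107] yaw 9.07 F [-0.5  0.6 -1. ] op 0.0219
SHIFT [ 0.5 -0.2  3.4] turn 0.1
```

View pics/w20.png

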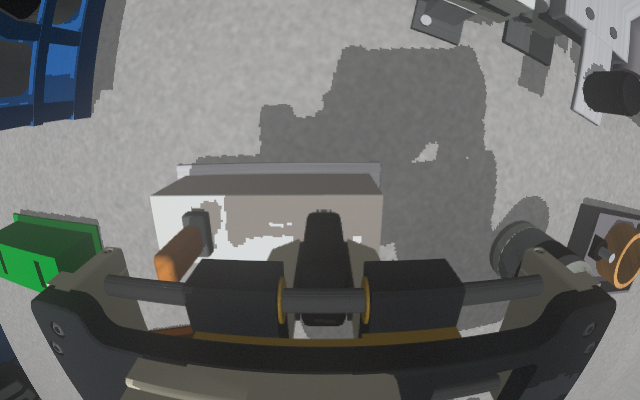

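Lower until seated, watching the force.

```bash
python3 -m pendant '[[[0.5,0,1.5],0],[[0.5,0,2.7],0],[[0.5,0,3.4],0],[[0.5,0,4],0],[[0.5,0,4.3],0]]';  python3 -c "
from h import *
shift([0.4189,0.1913,0.1073],9.0)"
```

```text
time: 19.88
tool_pos: [0.4194, 0.1913, 0.1072]
tool_rot: [-3.137, -0.012, 0.158]
contact_force: [0.5, -0.4, -2.1]
opening: 0.0217
t 19.8833 pos [0.4194 0.1913 0.1072] yaw 9.07 F [ 0.5 -0.4 -2.1] op 0.0217
SHIFT [-0.5 -0.1 -0.1] turn 0.1
```

```bash
python3 -m pendant '[[[-0.5,0,0.5],0],[[-0.5,0,1],0],[[-0.5,0,1.5],0],[[-0.5,0,1.5],0]]';  python3 -c "
from h import *
shift([0.4189,0.1913,0.1073],9.0)"
```

```text
time: 20.22
tool_pos: [0.4194, 0.1913, 0.1071]
tool_rot: [-3.137, -0.014, 0.158]
contact_force: [-2.3, -1.2, 12.2]
opening: 0.022
t 20.2167 pos [0.4194 0.1913 0.1071] yaw 9.08 F [-2.3 -1.2 12.2] op 0.022
SHIFT [-0.5 -0.1 -0.3] turn 0.1
```

```bash
python3 -m pendant '[[[0,0,0],0],[[0,0,0],0],[[0,0,0],0],[[0,0,0],0],[[0,0,0],0]]' 0.55; python3 -m pendant '[[[0,0,-10],0],[[0,0,-30],0],[[0,0,-60],0],[[0,0,-95],0],[[0,0,-130],0],[[-15,0,-150],0],[[-40,0,-160],0],[[-40,0,-160],0],[[-40,0,-160],0],[[-40,0,-160],0]]';  python3 - <<'E'
from h import *
for n in ['wrist','scene','side']: snap(n,n+'_end')
crop("pics/scene_end.png","pics/se.png",200,130,400,330,4)
crop("pics/wrist_end.png","pics/we.png",200,80,400,200,4)
crop("pics/side_end.png","pics/sie.png",280,160,370,270,5)
print(robot.observe()['tool_pos'])
E
```

```text
time: 20.63
tool_pos: [0.4193, 0.1913, 0.1069]
tool_rot: [-3.137, -0.014, 0.158]
contact_force: [-0.1, 0.9, -0.6]
opening: 0.0487
time: 21.47
tool_pos: [0.378, 0.1838, 0.266]
tool_rot: [-3.137, -0.014, 0.159]
contact_force: [0.5, -0.0, 0.1]
opening: 0.0502
[0.37807231 0.18377731 0.26546882]
```

View pics/se.png

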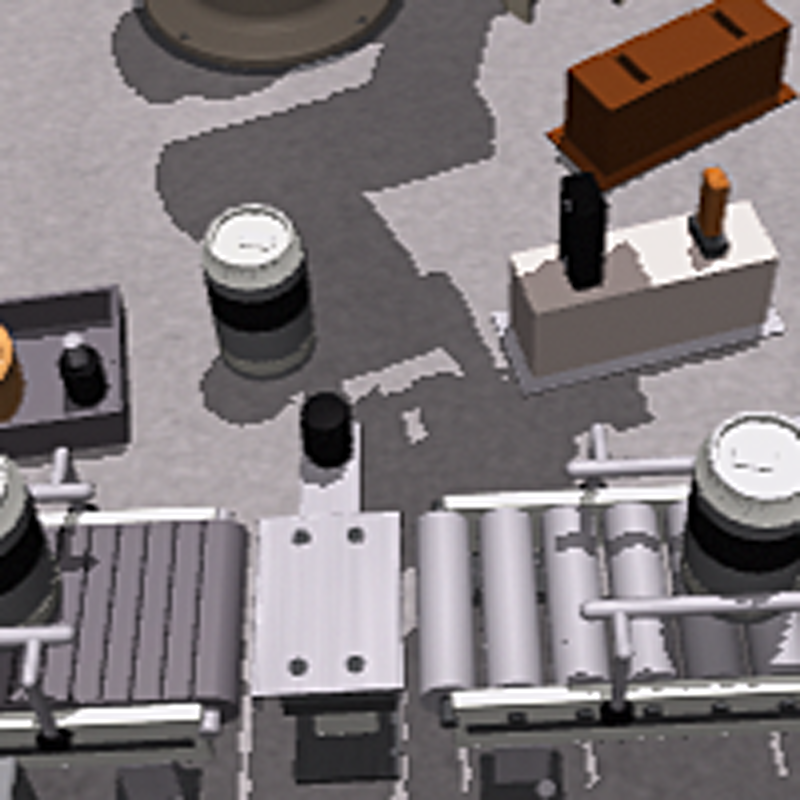

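View pics/we.png

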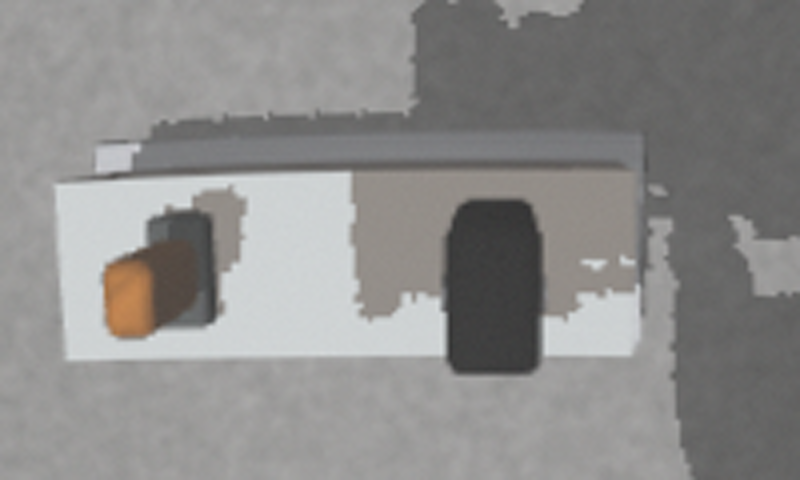

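View pics/sie.png

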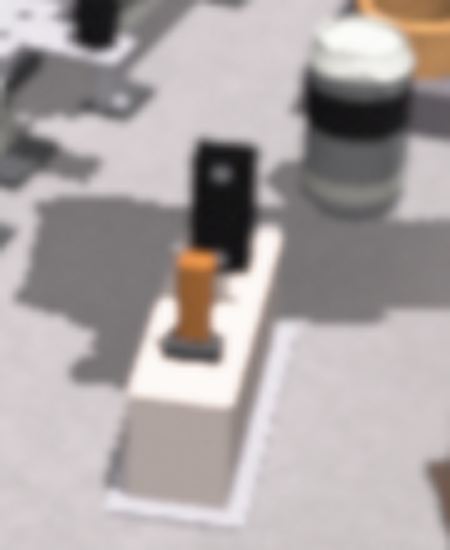

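The end pictures show the feeler upright and seated in the white stand (scene about 346,187), the plate with a gap on both sides, and the cans, scraper and tray contents unmoved. The arm is clear of everything, so I'm handing in.

```bash
python3 -c "
from cell import robot
print(robot.hand_in())"
```

```text
the job is handed in; nothing more can be done
None
```

The job is done and handed in at about 21.6 s on the robot's clock; no verdict was reported.

- **Plate:** I held it by its grip and shifted it about 4 mm towards the belt. It now looks centred, with the two gaps equal to within about 0.5 mm in the wrist picture.
- **Feeler check:** I slid the blade about 39 mm of its 62 mm into the belt-end gap, then about 39 mm into the roller-end gap. The force readings stayed within 2 N, and the blade never jammed. The depths come from the arm's measured height, not from a direct view of the blade tip.
- **Feeler back in its slot:** It went back into the white stand and met the stand's top with about 12 N, at the same height it started from, so it is fully down.
- **Other things:** In the end pictures I viewed, the cans, the scraper and what showed of the tray look unmoved. The arm is clear of everything.

Two measurements disagreed along the way. My first wrist-camera position for the grip was about 5 mm off, because the arm was still settling. The positions I took from calibration for the finger alignment on the feeler and for the blade's sideways offset were about 3 mm off. I corrected all of these from close-up pictures before gripping or inserting anything.

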